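# Set out the spectacle fitting counter

## Robot

A 7-joint arm with a two-finger parallel gripper is mounted at the origin on the work surface. World frame = base frame: x ahead of the robot, y to its left, z up, the work surface at z = 0. Lengths are in m, angles in rad, forces in N, time in s.
With the tool pointing down it reaches from about 0.425 to 0.95 m from the base axis. Payload 4.7 kg.
Tool frame: the origin (TCP) lies at the very end of the fingers, on their centre line; the grasp point (between the pads) lies 19 mm behind it; z points along the fingers, y is the line along which they close (so a half turn about z gives the same grasp; the last joint's range is limited). The gripper opens to 87 mm and grips with 3 to 60 N. Pads are 19 mm wide; open, the fingers measure 117 mm over their backs; the gripper's body (75 mm by 190 mm) begins 51 mm behind the grasp point.
Start: joints at [1.162, 0.469, -0.049, 1.532, 0.024, 1.141, -0.082], TCP at [0.25, -0.627, 0.223] pointing down, gripper open.
Joint ranges: [-2.59, 2.59], [-0.33, 1.99], [-1.39, 1.29], [0.1, 2.45], [-1.04, 4.18], [0.21, 1.99], [-2.66, 2.66]. Speed limits (rad/s): [2.57, 2.57, 3.14, 3.14, 3.14, 3.14, 3.14].

## Interface

Orientations are given as a unit quaternion [w, x, y, z].
In Python, from rig import telemetry, cams, bot gives the robot as it stands.
- The arm moves only by the tool step_arm, never from a script. Its argument "steps" is a list of rows, each a list of 4 numbers: the shift along the tool's x, y, z scaled (see below), then the turn about the tool's z scaled (see below). In form: [[dx, dy, dz, yaw], ...]. A call has exactly 5 rows; each row shifts and turns the commanded pose from where the row before left it, along the tool's axes as they then stand; what a row does not reach is not made up. The controller multiplies each number of a shift by 25 cm and each number of a turn by 180 degrees. A row lasts 1/10 s, in which the tool goes at most 50 mm and 8.59 degrees, less where a joint would pass 70% of its speed; a pose out of reach is approached as far as the arm can. A call with a number of a shift or a turn outside -1 to 1 is refused whole. A call with a gripper value outside its range is refused whole. "grip" is the closure, from -1 (fully open) to 1 (shut), set as the call begins (left out, the last holds). The fingers move at their own pace and stop on an object; the grip force is fixed at half the most. Time passes only in rows, so rows that do not move let the fingers close, or fill a call up. It gives the time, the measured TCP pose, the force, the opening and the grip force at its end, in the units of the state.
- telemetry.state(): the state, without advancing time (a new reading comes with each control period).
- cams.snapshot(name): name is "side" or "top" or "wrist"; returns a dict with "frame" (400x640x3 uint8, blue, green, red), "depth" (400x640 float32, m along the optical axis (not along the pixel's ray), 0 where there is no reading), "intrinsics" (3x3 intrinsics, pixels), "extrinsics" (4x4, takes a point from camera to world coordinates). Camera axes: x right, y down, z forward; pixel columns grow to the right and rows downward; lengths in m; the calibration is good to about 2 mm. A picture is of the moment at which its call begins.
- bot.job_done(): hands the job in; it is judged then, once.
The state is a dict: "clock": time; "joint_positions": joint angles; "dq": joint speeds; "joint_efforts": joint torques, N m; "eef_pos": TCP position; "tcp_rot": TCP orientation; "ft_force": force on the tool from outside, world axes, zero at the start; "ft_torque": the same for the moment, N m; "width": finger opening in m; "grip_force": force on a finger pad.
Only numpy, scipy, OpenCV 4.12 (cv2) and the standard library are available. Lean on these libraries where they do the work, as an engineer would, in place of code of your own. Each camera call takes 0.05 s, during which the arm holds its last target. There are 200 camera calls.

## Task

Get the counter ready for the next fitting: put the navy spectacle case midway between the white tray and the black tray, lying in line with them, then stand the purple glasses upright and lengthwise in the middle of its lid. Stand the lime-green glasses upright and lengthwise in the white tray, and stand the spray bottle upright behind the black tray (the side away from the robot), at the middle of its length with a gap of about 2 cm to the tray. Leave the red glasses in the black tray and the turquoise glasses where they are.

Things in the scene. Friction and masses are not known exactly. Their poses are not given: they have to be found in the camera images.
- case: navy hard spectacle case, closed, a flat-topped box lying flat: 155 mm along y, 56 mm along x, 34 mm high, about 90 g, edges rounded 4 mm, a steel seam line round it. Origin: centre of its underside; z up, y along its length. Grip it across x
- purple_glasses: folded spectacles with a purple frame, standing upright on their rims: 125 mm wide (y), 28 mm deep (x), 42 mm high, about 30 g. Origin: centre of the underside; z is up, y runs along the width, the lenses face -x and the folded temples lie at +x. Pinch them front to back (along x) at mid-width, 25 to 40 mm above the underside
- lime_glasses: folded spectacles with a lime-green frame, standing upright on their rims: 125 mm wide (y), 28 mm deep (x), 42 mm high, about 30 g. Origin: centre of the underside; z is up, y runs along the width, the lenses face -x and the folded temples lie at +x. Pinch them front to back (along x) at mid-width, 25 to 40 mm above the underside
- spray_bottle: white lens-spray bottle with a green band and a green cap: 32 mm diameter straight body up to 72 mm, then a shoulder and a 20 mm wide cap, 100 mm high in all, about 60 g. Origin: centre of its underside; z is its axis, up. Grip the body 50 to 65 mm above the underside
- white_tray: low open white tray, fixed: 160 mm (y) x 72 mm (x), 10 mm high, walls 5 mm, inside 150 x 62 mm, inner floor 5 mm above the table. Origin: centre of its underside; z up, +x is its back side, away from the robot. Starts empty. The trays lie in a row, about 390 mm between centres, same yaw; either may be the left one. The green mat under them is flush: all on it stands at table height
- black_tray: low open black tray, fixed: 160 mm (y) x 72 mm (x), 10 mm high, walls 5 mm, inside 150 x 62 mm, inner floor 5 mm above the table. Origin: centre of its underside; z up, +x is its back side, away from the robot. The red glasses stand in it
- red_glasses: folded spectacles with a red frame, standing upright on their rims: 125 mm wide (y), 28 mm deep (x), 42 mm high, about 30 g. Origin: centre of the underside; z is up, y runs along the width, the lenses face -x and the folded temples lie at +x. Pinch them front to back (along x) at mid-width, 25 to 40 mm above the underside. They stay in the black tray
- turquoise_glasses: folded spectacles with a turquoise frame, standing upright on their rims: 125 mm wide (y), 28 mm deep (x), 42 mm high, about 30 g. Origin: centre of the underside; z is up, y runs along the width, the lenses face -x and the folded temples lie at +x. Pinch them front to back (along x) at mid-width, 25 to 40 mm above the underside. They stay behind the middle of the row

How it is judged:
At the end, for the whole second after the job is handed in: Case flat, 177-213 mm from both tray centres, within 16 mm of their line, parallel to 0.2 rad; purple glasses upright on it within 12 x 15 mm, 0.2 rad; lime upright in white tray; bottle upright 59-86 mm behind black tray's centre, 15 mm sideways; red, turquoise within 20 mm; all at rest (horizontal distance between case and white_tray between 0.177 and 0.213 m and x of case in the frame of white_tray between -0.016 and 0.016 m and horizontal distance between case and black_tray between 0.177 and 0.213 m and x of case in the frame of black_tray between -0.016 and 0.016 m and angle between the y axis of case and the y axis of white_tray, either way round below 0.2 rad and angle between each of case, spray_bottle's own z axis and vertical below 0.1 rad and height (world z) of each of case, spray_bottle below 0.008 m and x of purple_glasses in the frame of case between -0.012 and 0.012 m and y of purple_glasses in the frame of case between -0.015 and 0.015 m and z of purple_glasses in the frame of case between 0.028 and 0.04 m and angle between the y axis of purple_glasses and the y axis of case, either way round below 0.2 rad and angle between each of purple_glasses, lime_glasses's own z axis and vertical below 0.15 rad and x of lime_glasses in the frame of white_tray between -0.021 and 0.021 m and y of lime_glasses in the frame of white_tray between -0.017 and 0.017 m and z of lime_glasses in the frame of white_tray between 0 and 0.01 m and angle between the y axis of lime_glasses and the y axis of white_tray, either way round below 0.3 rad and x of spray_bottle in the frame of black_tray between 0.059 and 0.086 m and y of spray_bottle in the frame of black_tray between -0.015 and 0.015 m and linear speed of each of case, purple_glasses, lime_glasses, spray_bottle below 0.02 m/s and distance of each of red_glasses, turquoise_glasses from where it was at the start of the episode below 0.02 m and angle between each of red_glasses, turquoise_glasses's own z axis and vertical below 0.2 rad); the robot touches nothing.
It fails at once if the red or the turquoise glasses are moved more than 20 mm or knocked over (distance of any of red_glasses, turquoise_glasses from where it was at the start of the episode above 0.02 m or angle between any of red_glasses, turquoise_glasses's own z axis and vertical above 0.5 rad).
It also fails if it takes over 115 s, if anything falls off the work surface, if the arm or the gripper's body presses on something with over 40 N, if the wrist force passes 120 N, or if a joint passes its speed limit or range.

## Working session

There is one attempt and no reset: what is moved stays moved. The work goes in short steps, Python scripts to look and compute and a tool call to move; the robot and the scene stay as the last step left them, time stands still between calls to the robot, and variables do not carry over. Pictures are saved under pics/ and viewed, at most 14 in all, crops included, and the job is handed in when it is done.

Besides the shell and the picture viewer there is one more tool, called after ">>>" by a JSON object that holds its "name" and its "arguments". step_arm: Moves the arm, as the interface text tells. Its arguments: {"type":"object","properties":{"steps":{"type":"array","items":{"type":"array","items":{"type":"number","minimum":-1,"maximum":1}}},"grip":{"type":"number"}},"required":["steps"]}

```bash
mkdir -p pics; ls
python3 - <<'E'
from rig import telemetry,cams
import cv2,numpy as np
for n in ("top","side"):
    s=cams.snapshot(n); cv2.imwrite(f"pics/{n}0.png",s["frame"]); np.savez(f"{n}0.npz",**s)
    print(n,s["intrinsics"].round(1).tolist(),s["extrinsics"].round(4).tolist())
st=telemetry.state(); print({k:np.round(v,4).tolist() for k,v in st.items()})
E
```

```text
pics
top [[393.0, 0.0, 320.6], [0.0, 393.0, 198.1], [0.0, 0.0, 1.0]] [[0.1164, -0.9678, 0.2231, 0.3195], [-0.9932, -0.1142, 0.0228, -0.0138], [0.0034, -0.2242, -0.9745, 1.0054], [0.0, 0.0, 0.0, 1.0]]
side [[391.7, 0.0, 322.0], [0.0, 391.7, 204.5], [0.0, 0.0, 1.0]] [[-0.7046, -0.4028, 0.5842, 0.0635], [-0.7093, 0.4227, -0.5641, 0.4632], [-0.0197, -0.8118, -0.5835, 0.5124], [0.0, 0.0, 0.0, 1.0]]
{'clock': 0.1, 'joint_positions': [1.1621, 0.4694, -0.0486, 1.5336, 0.0241, 1.141, -0.0823], 'dq': [-0.0, -0.0014, 0.0004, -0.0009, 0.0005, -0.0003, -0.0], 'joint_efforts': [0.0008, -50.9171, -0.081, -23.6828, -0.0614, 0.0345, 0.0], 'eef_pos': [0.25, -0.6264, 0.2216], 'tcp_rot': [-0.0009, 0.982, 0.1888, -0.0002], 'ft_force': [-0.1385, -0.9361, -0.1829], 'ft_torque': [0.0089, -0.046, 0.0041], 'grip_force': 0.0, 'width': 0.0866}
```

View pics/top0.png

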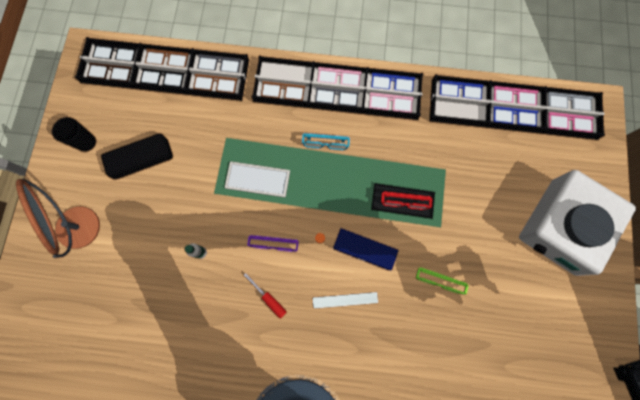

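View pics/side0.png

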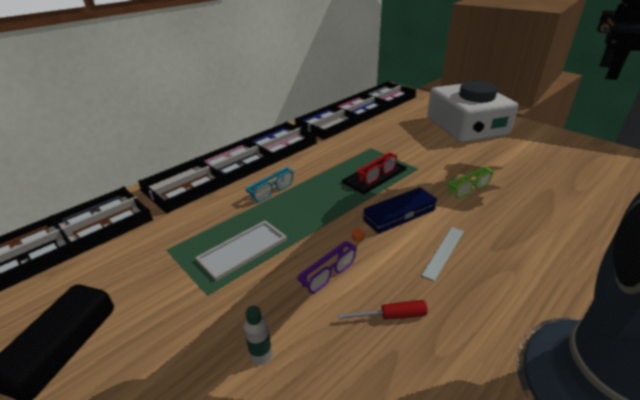

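Top view: white tray (258,179), black tray with red glasses (403,200), case (366,250), purple (273,243), lime (441,281), bottle (195,251), turquoise (325,142). The side view shows all the objects upright. Next I measure them.

```bash
cat > h.py <<'E'
import cv2,numpy as np
def world(s):
    K,T,d=s["intrinsics"],s["extrinsics"],s["depth"]
    v,u=np.mgrid[:d.shape[0],:d.shape[1]]
    p=np.stack([(u-K[0,2])/K[0,0]*d,(v-K[1,2])/K[1,1]*d,d],-1)
    return p@T[:3,:3].T+T[:3,3]
def cast(s,uv,z):
    K,T=s["intrinsics"],s["extrinsics"]
    uv=np.atleast_2d(uv).astype(float)
    r=np.c_[uv,np.ones(len(uv))]@np.linalg.inv(K).T@T[:3,:3].T
    return T[:3,3]+r*((z-T[2,3])/r[:,2])[:,None]
def rect(xy):
    (c,(a,b),t)=cv2.minAreaRect(np.float32(xy))
    if a<b: a,b,t=b,a,t+90
    t=np.deg2rad(t)-np.pi/2          # yaw: long axis vs world y
    return np.round(c,4),np.round((a,b),4),round((t+np.pi/2)%np.pi-np.pi/2,3)
HSV=dict(lime=((33,90,60),(55,255,255)),purple=((125,70,40),(150,255,255)),turq=((88,90,80),(105,255,255)),
 case=((110,100,20),(128,255,140)),red=((0,170,90),(6,255,255)),white=((0,0,150),(180,45,255)),
 black=((0,0,0),(180,255,32)))
def mask(s,c,roi):
    m=cv2.inRange(cv2.cvtColor(s["frame"],cv2.COLOR_BGR2HSV),*[np.array(x) for x in HSV[c]])
    o=np.zeros_like(m); x0,y0,x1,y1=roi; o[y0:y1,x0:x1]=m[y0:y1,x0:x1]
    return o>0
E
python3 - <<'E'
from h import *
R={'top':dict(lime=(405,255,480,305),purple=(240,228,305,258),turq=(290,125,360,155),case=(325,222,405,275),red=(370,180,440,215),white=(218,155,295,202),black=(365,178,442,222)),
 'side':dict(lime=(440,160,500,200),purple=(290,235,365,295),turq=(240,160,300,205),case=(355,180,445,235),red=(350,145,405,190),white=(190,215,290,280),black=(335,145,415,200))}
for n in R:
    s=dict(np.load(n+"0.npz")); P=world(s)
    for k,r in R[n].items():
        m=mask(s,k,r); p=P[m]; q=np.percentile(p[:,2],[5,50,95]).round(4)
        hi={'case':.028,'white':.002,'black':.002}.get(k,.012)
        g=p[(p[:,2]>hi)&(p[:,2]<.06)]
        print(n,k,m.sum(),len(g),q,*rect(g[:,:2]), g[:,:2].mean(0).round(4))
    if n=='top':
        r=P[232:268,175:215].reshape(-1,3); b=r[(r[:,2]>.02)&(r[:,2]<.11)]
    else:
        r=P[295:370,235:280].reshape(-1,3); b=r[(r[:,2]>.02)&(r[:,2]<.11)]
    print('bottle',len(b),b.min(0).round(4),b.max(0).round(4)); c=b[b[:,2]>.09]; print(c.mean(0).round(4),len(c))
E
```

```text
top lime 419 351 [-0.0005  0.034   0.0414] [ 0.3721 -0.3071] [0.1262 0.0291] -0.213 [ 0.3737 -0.3054]
top purple 273 265 [0.0315 0.035  0.0418] [0.4155 0.1138] [0.1226 0.029 ] 0.017 [0.4172 0.1151]
top turq 236 232 [0.0254 0.0344 0.041 ] [0.6998 0.0152] [0.1216 0.0293] 0.019 [0.7011 0.0167]
top case 1261 1255 [0.0302 0.0332 0.0362] [ 0.4275 -0.1157] [0.1496 0.052 ] -0.246 [ 0.4271 -0.1158]
top red 236 192 [0.0029 0.0386 0.0461] [ 0.5631 -0.2061] [0.1243 0.0304] -0.004 [ 0.5642 -0.2053]
top white 1675 1453 [0.0007 0.0046 0.0104] [0.5815 0.1826] [0.1625 0.0761] -0.031 [0.58   0.1819]
top black 545 505 [0.0017 0.0057 0.0109] [ 0.567 -0.203] [0.1562 0.0693] -0.019 [ 0.5686 -0.1922]
bottle 235 [0.3565 0.2799 0.0231] [0.3878 0.308  0.1023]
[0.3727 0.2951 0.0979] 69
side lime 543 396 [0.002  0.0339 0.0431] [ 0.3701 -0.3069] [0.128  0.0311] -0.218 [ 0.37   -0.3005]
side purple 726 617 [0.0062 0.0357 0.0426] [0.4136 0.1142] [0.1249 0.0299] 0.02 [0.4134 0.1197]
side turq 266 238 [0.0068 0.0364 0.0428] [0.6983 0.0157] [0.1224 0.0301] 0.028 [0.6986 0.0179]
side case 1643 1208 [0.0122 0.035  0.037 ] [ 0.4242 -0.1127] [0.1515 0.0535] -0.242 [ 0.4227 -0.1065]
side red 142 136 [0.014  0.0424 0.0486] [ 0.5601 -0.2047] [0.123  0.0285] 0.005 [ 0.5626 -0.2054]Traceback (most recent call last):
  File "<stdin>", line 7, in <module>
    return _quantile_unchecked(
        a, q, axis, out, overwrite_input, method, keepdims, weights)
    return _ureduce(a,
                    func=_quantile_ureduce_func,
    ...<5 lines>...
                    overwrite_input=overwrite_input,
                    method=method)
    r = func(a, **kwargs)
    result = _quantile(arr,
                       quantiles=q,
    ...<2 lines>...
                       out=out,
                       weights=wgt)
    slices_having_nans = np.isnan(arr[-1, ...])
                                  ~~~^^^^^^^^^
IndexError: index -1 is out of bounds for axis 0 with size 0
```

```bash
cat > go.py <<'E'
# go.py x y z phi : remaining shift in tool axes (after turning) and turn, scaled
import sys,numpy as np
from scipy.spatial.transform import Rotation as R
from rig import telemetry
t=list(map(float,sys.argv[1:5])); s=telemetry.state()
w,x,y,z=s["tcp_rot"]; M=R.from_quat([x,y,z,w]).as_matrix()
phi=np.arctan2(M[1,0],M[0,0]); d=np.array(t[:3])-s["eef_pos"]
c,n=np.cos(t[3]),np.sin(t[3])
print("clk",s["clock"],"pos",np.round(s["eef_pos"],4),"phi",round(phi,3),"w",round(s["width"],4),"gf",round(s["grip_force"],1),"q1,q7",np.round(np.array(s["joint_positions"])[[0,6]],2))
print("shift",np.round([(c*d[0]+n*d[1])/.25,(n*d[0]-c*d[1])/.25,-d[2]/.25],3),"turn",round((phi-t[3])/np.pi,4))
E
python3 go.py .426 -.114 .12 1.327
python3 - <<'E'
from h import *
s=dict(np.load("top0.npz")); P=world(s); r=P[90:135,430:605]; print(r[...,0].min(),np.percentile(r[...,2],98))
E
```

```text
clk 0.1 pos [ 0.25   -0.6264  0.2216] phi 0.38 w 0.0866 gf 0.0 q1,q7 [ 1.16 -0.08]
shift [2.159 0.188 0.406] turn -0.3015
0.31954267157971866 0.03112725502035192
```

>>> {"name": "step_arm", "arguments": {"steps": [[0,0,0,-0.03],[0,0,0,-0.03],[0,0,0,-0.03],[0,0,0,-0.03],[0,0,0,-0.03]], "grip": -1}}

```text
clock: 0.6
eef_pos: [0.2501, -0.6266, 0.2219]
tcp_rot: [-0.001, 0.91, 0.415, -0.0]
ft_force: [0.2, -0.5, 0.1]
width: 0.0872
grip_force: 0.0
```

>>> {"name": "step_arm", "arguments": {"steps": [[0,0,0,-0.03],[0,0,0,-0.03],[0,0,0,-0.03],[0,0,0,-0.03],[0,0,0,-0.03]]}}

```text
clock: 1.1
eef_pos: [0.2501, -0.6266, 0.2219]
tcp_rot: [-0.001, 0.788, 0.616, 0.0]
ft_force: [-0.1, 0.3, -0.5]
width: 0.0873
grip_force: 0.0
```

```bash
python3 go.py .426 -.114 .12 1.327
```

```text
clk 1.1 pos [ 0.2501 -0.6266  0.2219] phi 1.326 w 0.0873 gf 0.0 q1,q7 [1.3  0.78]
shift [2.16  0.188 0.408] turn -0.0003
```

>>> {"name": "step_arm", "arguments": {"steps": [[0.14,0.012,0,0],[0.14,0.012,0,0],[0.14,0.012,0,0],[0.14,0.012,0,0],[0.14,0.012,0,0]]}}

```text
clock: 1.6
eef_pos: [0.308, -0.4593, 0.2221]
tcp_rot: [-0.0, 0.789, 0.614, 0.0]
ft_force: [0.3, -0.3, 0.0]
width: 0.087
grip_force: 0.0
```

>>> {"name": "step_arm", "arguments": {"steps": [[0.14,0.012,0.04,0],[0.14,0.012,0.04,0],[0.14,0.012,0.04,0],[0.14,0.012,0.04,0],[0.14,0.012,0.04,0]]}}

```text
clock: 2.1
eef_pos: [0.3655, -0.2936, 0.172]
tcp_rot: [-0.0, 0.789, 0.614, -0.0]
ft_force: [0.7, 1.3, -0.1]
width: 0.0869
grip_force: 0.0
```

>>> {"name": "step_arm", "arguments": {"steps": [[0.14,0.012,0.04,0],[0.14,0.012,0.04,0],[0.14,0.012,0.04,0],[0.14,0.012,0.04,0],[0,0,0,0]]}}

```text
clock: 2.6
eef_pos: [0.4119, -0.1574, 0.1316]
tcp_rot: [-0.001, 0.787, 0.617, 0.0]
ft_force: [-0.5, -1.0, 0.7]
width: 0.0872
grip_force: 0.0
```

```bash
python3 go.py .426 -.114 .006 1.327
python3 - <<'E'
from rig import cams
import cv2,numpy as np
s=cams.snapshot("wrist"); cv2.imwrite("pics/w1.png",s["frame"]); np.savez("w1.npz",**s)
E
```

```text
clk 2.6 pos [ 0.4119 -0.1574  0.1316] phi 1.331 w 0.0872 gf 0.0 q1,q7 [ 0.71 -0.13]
shift [0.182 0.013 0.502] turn 0.0012
```

View pics/w1.png

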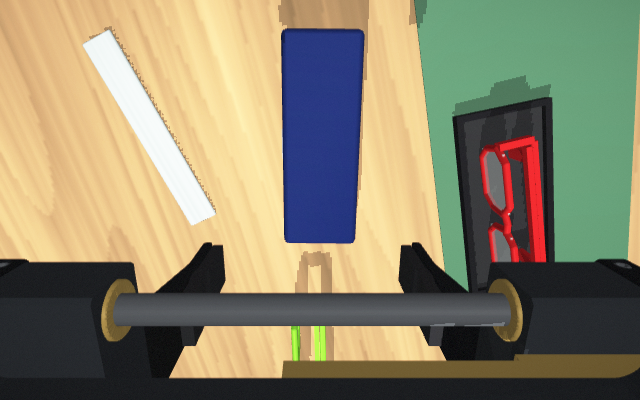

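Wrist view: the case fills (283–363, 30–242), roughly centred between the fingers, with the black tray and red glasses at right (505,200). I refine the case pose from this view.

Run:
```python
from h import *
s=dict(np.load("w1.npz")); P=world(s)
m=mask(s,'case',(270,20,375,250)); m|=cv2.inRange(cv2.cvtColor(s["frame"],cv2.COLOR_BGR2HSV),(110,120,40),(128,255,255))>0
p=P[m]; g=p[(p[:,2]>.026)&(p[:,2]<.045)]; print(len(g),np.median(g[:,2]),*rect(g[:,:2]))
```

```text
16279 0.03512882209449314 [ 0.4281 -0.1159] [0.1532 0.0554] -0.247
```

>>> {"name": "step_arm", "arguments": {"steps": [[0.06,0.004,0,0],[0.06,0.004,0,0],[0.06,0.004,0,0],[0,0,0,0],[0,0,0,0]]}}

```text
clock: 3.15
eef_pos: [0.4252, -0.1206, 0.1326]
tcp_rot: [0.0, 0.79, 0.614, -0.0]
ft_force: [0.1, -0.3, -0.4]
width: 0.0871
grip_force: 0.0
```

```bash
python3 go.py .426 -.114 .006 1.327
```

```text
clk 3.15 pos [ 0.4252 -0.1206  0.1326] phi 1.321 w 0.0871 gf 0.0 q1,q7 [ 0.64 -0.24]
shift [ 0.026 -0.003  0.506] turn -0.0019
```

>>> {"name": "step_arm", "arguments": {"steps": [[0.02,0.006,0.08,0],[0,0,0.08,0],[0,0,0.08,0],[0,0,0.08,0],[0,0,0.06,0]]}}

```text
clock: 3.65
eef_pos: [0.4273, -0.1166, 0.0364]
tcp_rot: [-0.0, 0.79, 0.613, -0.001]
ft_force: [0.0, -0.8, 0.7]
width: 0.0874
grip_force: 0.0
```

>>> {"name": "step_arm", "arguments": {"steps": [[0,0,0.05,0],[0,0,0.04,0],[0,0,0.03,0],[0,0,0,0],[0,0,0,0]]}}

```text
clock: 4.15
eef_pos: [0.4285, -0.115, 0.0078]
tcp_rot: [0.0, 0.789, 0.614, 0.0]
ft_force: [0.3, 1.2, 0.1]
width: 0.0871
grip_force: 0.0
```

>>> {"name": "step_arm", "arguments": {"steps": [[0,0,0,0],[0,0,0,0],[0,0,0,0],[0,0,0,0],[0,0,0,0]], "grip": 1}}

```text
clock: 4.65
eef_pos: [0.4284, -0.115, 0.0077]
tcp_rot: [0.0, 0.789, 0.614, 0.0]
ft_force: [0.6, 0.2, 1.4]
width: 0.0559
grip_force: 30.0
```

>>> {"name": "step_arm", "arguments": {"steps": [[0,0,0,0],[0,0,0,0],[0,0,0,0],[0,0,-0.02,0],[0,0,-0.04,0]]}}

```text
clock: 5.15
eef_pos: [0.4273, -0.1147, 0.0224]
tcp_rot: [-0.001, 0.789, 0.614, -0.001]
ft_force: [0.2, -0.8, -1.4]
width: 0.0559
grip_force: 30.0
```

>>> {"name": "step_arm", "arguments": {"steps": [[0,0,-0.08,0],[0,0,-0.08,0],[0,0,-0.08,0],[0,0,-0.04,0],[0,0,0,0]]}}

```text
clock: 5.65
eef_pos: [0.4291, -0.1153, 0.094]
tcp_rot: [0.001, 0.789, 0.614, 0.001]
ft_force: [-0.3, 0.0, -2.0]
width: 0.0558
grip_force: 30.0
```

```bash
python3 go.py .574 -.010 .09 1.535
```

```text
clk 5.65 pos [ 0.4291 -0.1153  0.094 ] phi 1.322 w 0.0558 gf 30.0 q1,q7 [ 0.6  -0.31]
shift [0.442 0.564 0.016] turn -0.0678
```

>>> {"name": "step_arm", "arguments": {"steps": [[0,0,0,-0.014],[0,0,0,-0.014],[0,0,0,-0.014],[0,0,0,-0.014],[0,0,0,-0.012]]}}

```text
clock: 6.15
eef_pos: [0.4273, -0.1148, 0.0916]
tcp_rot: [-0.001, 0.719, 0.695, -0.0]
ft_force: [-0.1, -0.0, -0.9]
width: 0.0556
grip_force: 30.0
```

>>> {"name": "step_arm", "arguments": {"steps": [[0.06,0.06,0,0],[0.06,0.08,0,0],[0.06,0.08,0,0],[0.06,0.08,0,0],[0.06,0.08,0,0]]}}

```text
clock: 6.65
eef_pos: [0.5256, -0.0427, 0.0913]
tcp_rot: [-0.001, 0.719, 0.695, -0.001]
ft_force: [-0.1, -0.2, -1.5]
width: 0.0558
grip_force: 30.0
```

>>> {"name": "step_arm", "arguments": {"steps": [[0.06,0.08,0,0],[0.06,0.08,0,0],[0.02,0.02,0,0],[0,0,0,0],[0,0,0,0]]}}

```text
clock: 7.15
eef_pos: [0.5704, -0.0107, 0.0917]
tcp_rot: [-0.001, 0.719, 0.695, -0.001]
ft_force: [-0.7, -0.3, -0.3]
width: 0.0557
grip_force: 30.0
```

```bash
python3 go.py .574 -.010 .010 1.535
python3 - <<'E'
from rig import cams
import cv2,numpy as np
s=cams.snapshot("top"); cv2.imwrite("pics/t2.png",s["frame"]); np.savez("t2.npz",**s)
s=cams.snapshot("wrist"); cv2.imwrite("pics/w2.png",s["frame"]); np.savez("w2.npz",**s)
E
```

```text
clk 7.15 pos [ 0.5704 -0.0107  0.0917] phi 1.536 w 0.0557 gf 30.0 q1,q7 [ 0.35 -0.39]
shift [0.003 0.014 0.327] turn 0.0002
```

View pics/w2.png

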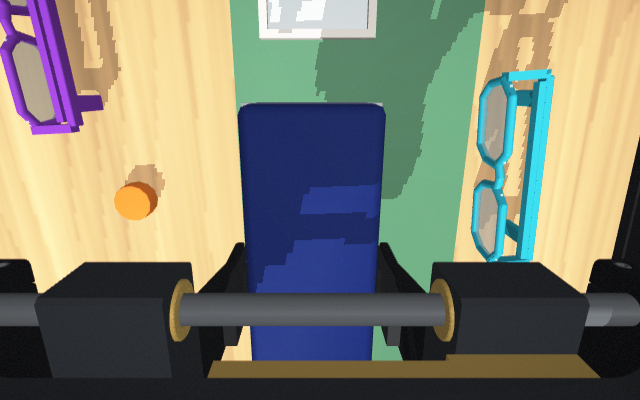

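The case is held level at (312,230) in line with the white tray, whose near edge runs (259,38)–(376,37). The turquoise glasses at (510,165) are well clear. I check the row against that edge and lower.

Run:
```python
from h import *
s=dict(np.load("w2.npz")); a=cast(s,[(259,38),(376,37)],.010); print(a.round(4)); 
e=a[0]-a[1]; L=np.linalg.norm(e); psi=np.arctan2(-e[1],-e[0]); print(L,psi, a.mean(0)[:2]+.08*np.array([-np.sin(psi),np.cos(psi)]))
```

```text
[[0.5408 0.1026 0.01  ]
 [0.6137 0.1006 0.01  ]]
0.0729306109264159 -0.02736033942904075 [0.57939332 0.18153083]
```

>>> {"name": "step_arm", "arguments": {"steps": [[0,0.012,0.06,0],[0,0,0.06,0],[0,0,0.06,0],[0,0,0.06,0],[0,0,0.04,0]]}}

```text
clock: 7.75
eef_pos: [0.5738, -0.0101, 0.0203]
tcp_rot: [-0.001, 0.719, 0.695, -0.001]
ft_force: [0.1, -0.3, -2.4]
width: 0.0556
grip_force: 30.0
```

>>> {"name": "step_arm", "arguments": {"steps": [[0,0,0.02,0],[0,0,0.02,0],[0,0,0,0],[0,0,0,0],[0,0,0,0]]}}

```text
clock: 8.25
eef_pos: [0.5754, -0.01, 0.0131]
tcp_rot: [0.0, 0.719, 0.695, 0.0]
ft_force: [0.2, -0.1, -0.6]
width: 0.0556
grip_force: 30.0
```

```bash
python3 go.py .574 -.010 .0075 1.535
```

```text
clk 8.25 pos [ 0.5754 -0.01    0.0131] phi 1.536 w 0.0556 gf 30.0 q1,q7 [ 0.29 -0.46]
shift [-0.    -0.006  0.023] turn 0.0003
```

Tray agrees (0.580, 0.182). Lower the last 5 mm, release and lift.

>>> {"name": "step_arm", "arguments": {"steps": [[0,-0.004,0.01,0],[0,0,0.01,0],[0,0,0.004,0],[0,0,0,0],[0,0,0,0]]}}

```text
clock: 8.75
eef_pos: [0.574, -0.0101, 0.0077]
tcp_rot: [0.0, 0.719, 0.695, -0.0]
ft_force: [-2.7, -0.4, 7.9]
width: 0.056
grip_force: 30.0
```

>>> {"name": "step_arm", "arguments": {"steps": [[0,0,0,0],[0,0,0,0],[0,0,0,0],[0,0,0,0],[0,0,0,0]], "grip": -1}}

```text
clock: 9.25
eef_pos: [0.5739, -0.0099, 0.0064]
tcp_rot: [-0.0, 0.719, 0.695, -0.0]
ft_force: [-0.4, -0.0, -0.2]
width: 0.0843
grip_force: 0.0
```

>>> {"name": "step_arm", "arguments": {"steps": [[0,0,-0.02,0],[0,0,-0.08,0],[0,0,-0.14,0],[0,0,-0.14,0],[0,0,-0.1,0]]}}

```text
clock: 9.75
eef_pos: [0.5747, -0.0096, 0.1292]
tcp_rot: [0.001, 0.719, 0.695, 0.001]
ft_force: [0.9, -0.3, 0.2]
width: 0.0869
grip_force: 0.0
```

```bash
python3 go.py .415 .114 .12 1.59
python3 - <<'E'
from h import *
from rig import cams
s=cams.snapshot("wrist"); cv2.imwrite("pics/w3.png",s["frame"]); P=world(s)
m=cv2.inRange(cv2.cvtColor(s["frame"],cv2.COLOR_BGR2HSV),(110,120,20),(128,255,255))>0
p=P[m]; g=p[(p[:,2]>.026)&(p[:,2]<.045)&(abs(p[:,0]-.574)<.06)]; print(len(g),np.median(g[:,2]),*rect(g[:,:2]))
s=cams.snapshot("top");P=world(s)
m=cv2.inRange(cv2.cvtColor(s["frame"],cv2.COLOR_BGR2HSV),(110,100,20),(128,255,160))>0
p=P[m]; g=p[(p[:,2]>.026)&(p[:,2]<.045)&(abs(p[:,0]-.574)<.06)]; print(len(g),np.median(g[:,2]),*rect(g[:,:2]))
E
```

```text
clk 9.75 pos [ 0.5747 -0.0096  0.1292] phi 1.536 w 0.0869 gf 0.0 q1,q7 [ 0.37 -0.36]
shift [ 0.507 -0.629  0.037] turn -0.0171
14118 0.03517070670828057 [ 0.5732 -0.0096] [0.1503 0.0554] -0.034
207 0.03269641803684997 [0.5742 0.0495] [0.0547 0.0294] 1.524
```

>>> {"name": "step_arm", "arguments": {"steps": [[0.06,-0.13,0,-0.003],[0.06,-0.13,0,-0.004],[0.06,-0.13,0,-0.003],[0.06,-0.13,0,-0.004],[0.05,-0.11,0,-0.003]]}}

```text
clock: 10.35
eef_pos: [0.4151, 0.0653, 0.1259]
tcp_rot: [-0.0, 0.7, 0.714, -0.001]
ft_force: [-0.9, -0.1, 0.4]
width: 0.087
grip_force: 0.0
```

>>> {"name": "step_arm", "arguments": {"steps": [[0.01,0,0,0],[0,0,0,0],[0,0,0,0],[0,0,0,0],[0,0,0,0]]}}

```text
clock: 10.85
eef_pos: [0.4181, 0.067, 0.1264]
tcp_rot: [-0.0, 0.701, 0.713, 0.0]
ft_force: [0.5, -0.1, 0.4]
width: 0.0867
grip_force: 0.0
```

```bash
python3 go.py .415 .114 .014 1.59
python3 - <<'E'
from h import *
from rig import cams
s=cams.snapshot("wrist"); cv2.imwrite("pics/w4.png",s["frame"]); P=world(s); np.savez("w4.npz",**s)
m=cv2.inRange(cv2.cvtColor(s["frame"],cv2.COLOR_BGR2HSV),(128,70,60),(150,255,255))>0
v,u=np.nonzero(m);print(u.min(),u.max(),v.min(),v.max())
p=P[m]; g=p[(p[:,2]>.005)&(p[:,2]<.05)]; print(len(g),np.percentile(g[:,2],95),*rect(g[:,:2]))
g=p[(p[:,2]>.03)&(p[:,2]<.05)]; print(len(g),*rect(g[:,:2]))
E
```

```text
clk 10.85 pos [0.4181 0.067  0.1264] phi 1.588 w 0.0867 gf 0.0 q1,q7 [ 0.32 -0.46]
shift [ 0.188 -0.009  0.45 ] turn -0.0006
288 331 46 226
4111 0.0428251676294364 [0.4153 0.1137] [0.1246 0.0285] 0.017
3887 [0.4153 0.1137] [0.1246 0.0285] 0.017
```

View pics/w4.png

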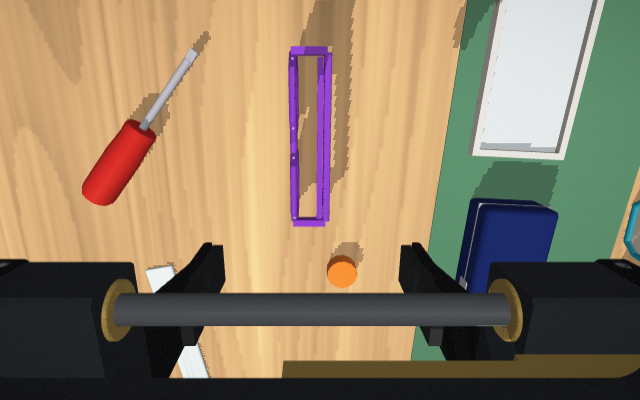

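Purple glasses at (310,136) square to the gripper, refined to (0.415, 0.114). The case lies placed at right (510,260).

>>> {"name": "step_arm", "arguments": {"steps": [[0.06,-0.003,0,0],[0.06,-0.003,0,0],[0.06,-0.003,0.05,0],[0.007,0,0.08,0],[0,0,0.08,0]]}}

```text
clock: 11.4
eef_pos: [0.415, 0.1147, 0.0736]
tcp_rot: [0.0, 0.7, 0.714, 0.001]
ft_force: [-0.3, -0.4, -0.0]
width: 0.0871
grip_force: 0.0
```

>>> {"name": "step_arm", "arguments": {"steps": [[0,0,0.08,0],[0,0,0.06,0],[0,0,0.06,0],[0,0,0.04,0],[0,0,0,0]]}}

```text
clock: 11.9
eef_pos: [0.4137, 0.1137, 0.013]
tcp_rot: [-0.001, 0.701, 0.714, -0.001]
ft_force: [0.4, -0.2, 0.8]
width: 0.0868
grip_force: 0.0
```

>>> {"name": "step_arm", "arguments": {"steps": [[0,0,0,0],[0,0,0,0],[0,0,0,0],[0,0,0,0],[0,0,0,0]]}}

```text
clock: 12.4
eef_pos: [0.4146, 0.1139, 0.0143]
tcp_rot: [0.0, 0.701, 0.714, 0.0]
ft_force: [0.1, -0.2, -0.5]
width: 0.0868
grip_force: 0.0
```

```bash
python3 go.py .4153 .1137 .014 1.588
```

```text
clk 12.4 pos [0.4146 0.1139 0.0143] phi 1.589 w 0.0868 gf 0.0 q1,q7 [ 0.08 -0.8 ]
shift [-0.001  0.003  0.001] turn 0.0004
```

>>> {"name": "step_arm", "arguments": {"steps": [[0,0.003,0,0],[0,0,0,0],[0,0,0,0],[0,0,0,0],[0,0,0,0]], "grip": 1}}

```text
clock: 12.9
eef_pos: [0.4151, 0.114, 0.014]
tcp_rot: [0.0, 0.701, 0.714, -0.0]
ft_force: [1.3, 0.6, 0.1]
width: 0.0551
grip_force: 0.0
```

>>> {"name": "step_arm", "arguments": {"steps": [[0,0,0,0],[0,0,0,0],[0,0,0,0],[0,0,-0.02,0],[0,0,-0.06,0]]}}

```text
clock: 13.4
eef_pos: [0.4141, 0.1137, 0.0337]
tcp_rot: [-0.001, 0.7, 0.714, -0.001]
ft_force: [-0.1, -0.2, -0.3]
width: 0.0275
grip_force: 30.0
```

>>> {"name": "step_arm", "arguments": {"steps": [[0,0,-0.1,0],[0,0,-0.1,0],[0,0,-0.1,0],[0,0,-0.04,0.008],[0,0,0,0.008]]}}

```text
clock: 13.9
eef_pos: [0.416, 0.1141, 0.1202]
tcp_rot: [0.001, 0.719, 0.695, 0.001]
ft_force: [-0.2, 0.4, -0.5]
width: 0.0272
grip_force: 30.0
```

```bash
python3 go.py .5735 -.0098 .1 1.536
```

```text
clk 13.9 pos [0.416  0.1141 0.1202] phi 1.536 w 0.0272 gf 30.0 q1,q7 [ 0.22 -0.65]
shift [-0.473  0.647  0.081] turn 0.0001
```

>>> {"name": "step_arm", "arguments": {"steps": [[-0.04,0.05,0,0],[-0.06,0.08,0,0],[-0.06,0.08,0,0],[-0.06,0.08,0,0],[-0.06,0.08,0,0]]}}

```text
clock: 14.4
eef_pos: [0.5058, 0.0391, 0.1172]
tcp_rot: [-0.001, 0.719, 0.696, -0.001]
ft_force: [0.3, 0.2, -0.6]
width: 0.0277
grip_force: 30.0
```

>>> {"name": "step_arm", "arguments": {"steps": [[-0.06,0.08,0,0],[-0.06,0.08,0,0],[-0.04,0.07,0.02,0],[-0.03,0.045,0.02,0],[0,0,0.02,0]]}}

```text
clock: 14.9
eef_pos: [0.5733, -0.0106, 0.1021]
tcp_rot: [-0.0, 0.719, 0.695, -0.001]
ft_force: [-0.8, -0.1, -0.4]
width: 0.0277
grip_force: 30.0
```

>>> {"name": "step_arm", "arguments": {"steps": [[0,0,0,0],[0,0,0,0],[0,0,0,0],[0,0,0,0],[0,0,0,0]]}}

```text
clock: 15.4
eef_pos: [0.5725, -0.0083, 0.1045]
tcp_rot: [0.0, 0.718, 0.696, 0.0]
ft_force: [-0.8, -0.5, -0.2]
width: 0.0278
grip_force: 30.0
```

```bash
python3 go.py .5735 -.0098 .05 1.536
python3 - <<'E'
from h import *
from rig import cams
s=cams.snapshot("wrist"); cv2.imwrite("pics/w5.png",s["frame"]); np.savez("w5.npz",**s); P=world(s)
m=cv2.inRange(cv2.cvtColor(s["frame"],cv2.COLOR_BGR2HSV),(128,70,60),(150,255,255))>0
p=P[m];print(len(p),np.percentile(p[:,2],[2,98]),p[:,:2].mean(0))
E
```

```text
clk 15.4 pos [ 0.5725 -0.0083  0.1045] phi 1.54 w 0.0278 gf 30.0 q1,q7 [ 0.37 -0.39]
shift [-0.006  0.004  0.218] turn 0.0011
7769 [0.09504532 0.13304705] [0.57237397 0.01338884]
```

View pics/w5.png

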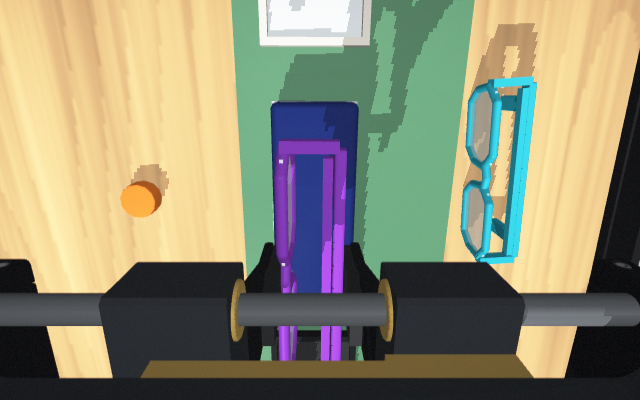

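The purple glasses hang level at (313,250) over the middle of the case (315,175). I lower and release.

>>> {"name": "step_arm", "arguments": {"steps": [[-0.006,0.004,0.04,0.001],[0,0,0.06,0],[0,0,0.05,0],[0,0,0.03,0],[0,0,0.02,0]]}}

```text
clock: 15.95
eef_pos: [0.5728, -0.01, 0.0526]
tcp_rot: [-0.001, 0.719, 0.695, -0.001]
ft_force: [0.2, 0.1, -0.4]
width: 0.0275
grip_force: 30.0
```

>>> {"name": "step_arm", "arguments": {"steps": [[0,0,0,0],[0,0,0,0],[0,0,0,0],[0,0,0,0],[0,0,0,0]]}}

```text
clock: 16.45
eef_pos: [0.5737, -0.0101, 0.0544]
tcp_rot: [0.0, 0.719, 0.695, 0.0]
ft_force: [0.2, 1.2, -1.2]
width: 0.0278
grip_force: 30.0
```

```bash
python3 go.py .5735 -.0098 .048 1.536
```

```text
clk 16.45 pos [ 0.5737 -0.0101  0.0544] phi 1.536 w 0.0278 gf 30.0 q1,q7 [ 0.34 -0.44]
shift [ 0.001 -0.001  0.026] turn -0.0001
```

>>> {"name": "step_arm", "arguments": {"steps": [[0,0,0.008,0],[0,0,0.008,0],[0,0,0.006,0],[0,0,0,0],[0,0,0,0]]}}

```text
clock: 16.95
eef_pos: [0.5735, -0.0102, 0.0489]
tcp_rot: [0.0, 0.719, 0.695, -0.0]
ft_force: [-1.7, -1.1, 4.6]
width: 0.0275
grip_force: 30.0
```

>>> {"name": "step_arm", "arguments": {"steps": [[0,0,0.002,0],[0,0,0,0],[0,0,0,0],[0,0,0,0],[0,0,0,0]]}}

```text
clock: 17.45
eef_pos: [0.5735, -0.0102, 0.0489]
tcp_rot: [0.0, 0.719, 0.695, -0.0]
ft_force: [-1.8, -2.0, 8.0]
width: 0.0278
grip_force: 30.0
```

```bash
python3 go.py .5735 -.0098 .048 1.536
```

```text
clk 17.45 pos [ 0.5735 -0.0102  0.0489] phi 1.536 w 0.0278 gf 30.0 q1,q7 [ 0.33 -0.44]
shift [ 0.001 -0.     0.003] turn -0.0001
```

Contact (5–8 N). Release and rise, then go toward lime.

>>> {"name": "step_arm", "arguments": {"steps": [[0,0,0,0],[0,0,0,0],[0,0,0,0],[0,0,0,0],[0,0,0,0]], "grip": -1}}

```text
clock: 17.95
eef_pos: [0.5734, -0.0101, 0.0479]
tcp_rot: [-0.0, 0.719, 0.695, -0.0]
ft_force: [0.3, -0.3, -0.9]
width: 0.0602
grip_force: 0.0
```

>>> {"name": "step_arm", "arguments": {"steps": [[0,0,0,0],[0,0,-0.06,0],[0,0,-0.12,0],[0,0,-0.16,0],[0,0,-0.16,0]]}}

```text
clock: 18.45
eef_pos: [0.5732, -0.0099, 0.1753]
tcp_rot: [-0.0, 0.719, 0.695, 0.0]
ft_force: [1.1, -0.3, 0.4]
width: 0.0864
grip_force: 0.0
```

```bash
python3 go.py .362 -.355 .13 1.357
python3 - <<'E'
from h import *
from rig import cams
s=cams.snapshot("wrist"); P=world(s); cv2.imwrite("pics/w6.png",s["frame"])
H=cv2.cvtColor(s["frame"],cv2.COLOR_BGR2HSV)
for lo,hi,z0,z1 in (((128,70,60),(150,255,255),.06,.09),((110,120,20),(127,255,255),.026,.045)):
    p=P[cv2.inRange(H,lo,hi)>0]; g=p[(p[:,2]>z0)&(p[:,2]<z1)&(abs(p[:,0]-.574)<.06)]; print(len(g),np.percentile(g[:,2],95),*rect(g[:,:2]))
E
```

```text
clk 18.45 pos [ 0.5732 -0.0099  0.1753] phi 1.536 w 0.0864 gf 0.0 q1,q7 [ 0.4  -0.34]
shift [-1.528 -0.533  0.181] turn 0.0571
3179 0.07682264501443326 [ 0.5738 -0.0108] [0.1258 0.0286] -0.037
7429 0.036330653192738135 [ 0.5732 -0.0107] [0.1532 0.0553] -0.034
```

>>> {"name": "step_arm", "arguments": {"steps": [[0,0,0,0.012],[0,0,0,0.012],[0,0,0,0.012],[0,0,0,0.012],[0,0,0,0.009]]}}

```text
clock: 19.0
eef_pos: [0.5737, -0.0099, 0.1739]
tcp_rot: [0.0, 0.779, 0.627, 0.0]
ft_force: [0.1, 0.9, -0.2]
width: 0.0868
grip_force: 0.0
```

>>> {"name": "step_arm", "arguments": {"steps": [[-0.12,-0.042,0,0],[-0.15,-0.052,0,0],[-0.15,-0.052,0,0],[-0.15,-0.052,0,0],[-0.15,-0.052,0,0]]}}

```text
clock: 19.5
eef_pos: [0.4734, -0.1738, 0.1737]
tcp_rot: [0.001, 0.778, 0.628, 0.0]
ft_force: [1.4, -0.5, 0.6]
width: 0.087
grip_force: 0.0
```

>>> {"name": "step_arm", "arguments": {"steps": [[-0.15,-0.052,0,0],[-0.15,-0.052,0.03,0],[-0.15,-0.052,0.04,0],[-0.15,-0.052,0.04,0],[-0.15,-0.052,0.04,0]]}}

```text
clock: 20.0
eef_pos: [0.3702, -0.3435, 0.136]
tcp_rot: [0.001, 0.779, 0.628, 0.0]
ft_force: [0.3, 0.1, -0.5]
width: 0.0874
grip_force: 0.0
```

>>> {"name": "step_arm", "arguments": {"steps": [[-0.05,-0.02,0.03,0],[0,0,0,0],[0,0,0,0],[0,0,0,0],[0,0,0,0]]}}

```text
clock: 20.5
eef_pos: [0.3648, -0.352, 0.1287]
tcp_rot: [0.001, 0.778, 0.629, 0.0]
ft_force: [-0.3, -0.1, 0.6]
width: 0.0868
grip_force: 0.0
```

```bash
python3 go.py .371 -.307 .014 1.357
python3 - <<'E'
from h import *
from rig import cams
s=cams.snapshot("wrist"); P=world(s); cv2.imwrite("pics/w7.png",s["frame"])
H=cv2.cvtColor(s["frame"],cv2.COLOR_BGR2HSV)
p=P[cv2.inRange(H,(30,90,60),(55,255,255))>0]; g=p[(p[:,2]>.03)&(p[:,2]<.05)]; print(len(g),np.percentile(g[:,2],95),*rect(g[:,:2]))
E
```

```text
clk 20.5 pos [ 0.3648 -0.352   0.1287] phi 1.36 w 0.0868 gf 0.0 q1,q7 [1.03 0.3 ]
shift [ 0.181 -0.014  0.459] turn 0.0009
3983 0.042783127904426704 [ 0.3726 -0.3073] [0.1252 0.0286] -0.214
```

View pics/w7.png

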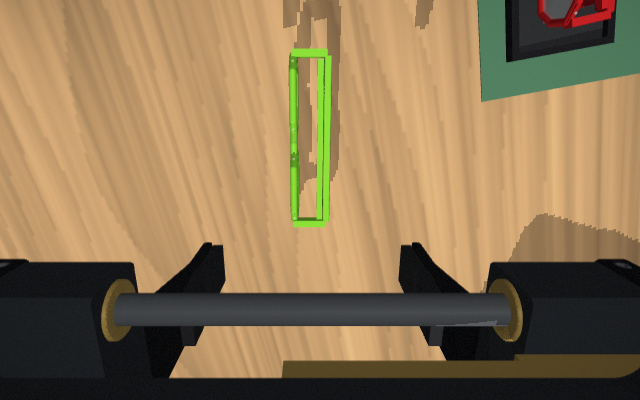

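The lime glasses stand at (310,137), square to the gripper with nothing near. Grasp them the same way.

>>> {"name": "step_arm", "arguments": {"steps": [[0.06,-0.003,0,0],[0.06,-0.003,0,0],[0.055,-0.002,0.05,0],[0.006,0,0.08,0],[0,0,0.08,0]]}}

```text
clock: 21.05
eef_pos: [0.3718, -0.3065, 0.0755]
tcp_rot: [0.0, 0.778, 0.629, 0.0]
ft_force: [-0.6, -0.3, 0.7]
width: 0.0871
grip_force: 0.0
```

>>> {"name": "step_arm", "arguments": {"steps": [[0,0,0.08,0],[0,0,0.06,0],[0,0,0.06,0],[0,0,0.04,0],[0,0,0,0]]}}

```text
clock: 21.55
eef_pos: [0.3705, -0.307, 0.0147]
tcp_rot: [-0.001, 0.778, 0.628, -0.0]
ft_force: [-0.3, 0.4, 0.2]
width: 0.0868
grip_force: 0.0
```

>>> {"name": "step_arm", "arguments": {"steps": [[0,0,0,0],[0,0,0,0],[0,0,0,0],[0,0,0,0],[0,0,0,0]]}}

```text
clock: 22.05
eef_pos: [0.3711, -0.3089, 0.0159]
tcp_rot: [0.0, 0.779, 0.627, 0.0]
ft_force: [-0.4, 0.2, 0.1]
width: 0.0871
grip_force: 0.0
```

```bash
python3 go.py .3726 -.3073 .014 1.357
```

```text
clk 22.05 pos [ 0.3711 -0.3089  0.0159] phi 1.357 w 0.0871 gf 0.0 q1,q7 [0.9  0.09]
shift [0.007 0.005 0.007] turn -0.0001
```

>>> {"name": "step_arm", "arguments": {"steps": [[0.007,0.005,0.006,0],[0,0,0,0],[0,0,0,0],[0,0,0,0],[0,0,0,0]], "grip": 1}}

```text
clock: 22.55
eef_pos: [0.3725, -0.3072, 0.014]
tcp_rot: [-0.0, 0.779, 0.628, -0.0]
ft_force: [-0.2, 0.1, -0.3]
width: 0.0552
grip_force: 0.0
```

>>> {"name": "step_arm", "arguments": {"steps": [[0,0,0,0],[0,0,0,0],[0,0,0,0],[0,0,-0.02,0],[0,0,-0.06,0]]}}

```text
clock: 23.05
eef_pos: [0.3717, -0.3065, 0.0335]
tcp_rot: [-0.001, 0.778, 0.628, -0.0]
ft_force: [-0.4, -0.9, -0.9]
width: 0.0276
grip_force: 30.0
```

>>> {"name": "step_arm", "arguments": {"steps": [[0,0,-0.1,-0.011],[0,0,-0.12,-0.011],[0,0,-0.14,-0.011],[0,0,-0.12,-0.011],[0,0,-0.06,-0.011]]}}

```text
clock: 23.55
eef_pos: [0.3736, -0.3078, 0.1721]
tcp_rot: [0.002, 0.721, 0.693, 0.0]
ft_force: [0.4, -0.6, 0.7]
width: 0.0275
grip_force: 30.0
```

```bash
python3 go.py .5800 .182 .1 1.537
```

```text
clk 23.55 pos [ 0.3736 -0.3078  0.1721] phi 1.531 w 0.0275 gf 30.0 q1,q7 [1.04 0.41]
shift [1.986 0.759 0.288] turn -0.0019
```

>>> {"name": "step_arm", "arguments": {"steps": [[0.06,0.03,0,-0.001],[0.12,0.045,0,-0.001],[0.12,0.045,0,0],[0.12,0.045,0,0],[0.12,0.045,0,0]]}}

```text
clock: 24.05
eef_pos: [0.4301, -0.173, 0.1694]
tcp_rot: [0.0, 0.719, 0.695, -0.0]
ft_force: [0.7, -0.9, -0.3]
width: 0.0278
grip_force: 30.0
```

>>> {"name": "step_arm", "arguments": {"steps": [[0.12,0.045,0,0],[0.12,0.045,0,0],[0.12,0.045,0,0],[0.12,0.045,0,0],[0.12,0.045,0,0]]}}

```text
clock: 24.55
eef_pos: [0.4915, -0.0251, 0.1694]
tcp_rot: [0.0, 0.719, 0.695, -0.0]
ft_force: [0.2, -0.5, -0.2]
width: 0.0276
grip_force: 30.0
```

>>> {"name": "step_arm", "arguments": {"steps": [[0.12,0.045,0,0],[0.12,0.045,0,0],[0.12,0.045,0,0],[0.12,0.045,0,0],[0.12,0.045,0,0]]}}

```text
clock: 25.05
eef_pos: [0.553, 0.1227, 0.1693]
tcp_rot: [0.0, 0.719, 0.695, -0.0]
ft_force: [-0.6, -0.3, -1.0]
width: 0.0277
grip_force: 30.0
```

>>> {"name": "step_arm", "arguments": {"steps": [[0.12,0.045,0.02,0],[0.09,0.04,0.05,0],[0.04,0.015,0.08,0],[0,0,0.08,0],[0,0,0.06,0]]}}

```text
clock: 25.55
eef_pos: [0.5794, 0.1834, 0.0953]
tcp_rot: [-0.0, 0.719, 0.695, -0.001]
ft_force: [0.2, -0.4, 0.6]
width: 0.0276
grip_force: 30.0
```

>>> {"name": "step_arm", "arguments": {"steps": [[0,0,0,0],[0,0,0,0],[0,0,0,0],[0,0,0,0],[0,0,0,0]]}}

```text
clock: 26.05
eef_pos: [0.5804, 0.1832, 0.0973]
tcp_rot: [0.0, 0.719, 0.695, 0.001]
ft_force: [0.2, 0.5, -0.0]
width: 0.0275
grip_force: 30.0
```

```bash
python3 go.py .5800 .182 .020 1.537
python3 - <<'E'
from rig import cams
import cv2,numpy as np
s=cams.snapshot("wrist"); cv2.imwrite("pics/w8.png",s["frame"]); np.savez("w8.npz",**s)
E
```

```text
clk 26.05 pos [0.5804 0.1832 0.0973] phi 1.536 w 0.0275 gf 30.0 q1,q7 [ 0.07 -0.76]
shift [-0.005 -0.001  0.309] turn -0.0004
```

View pics/w8.png

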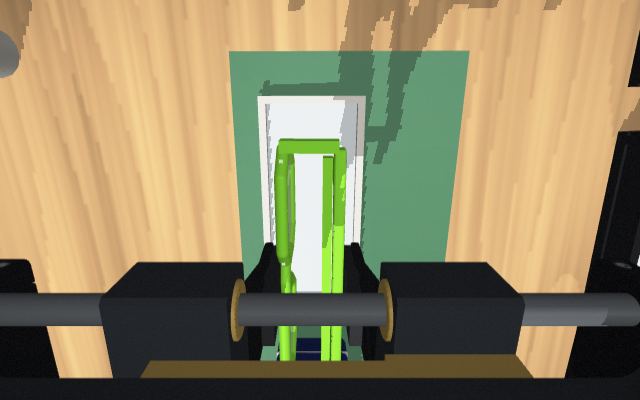

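The lime glasses hang level and centred over the white tray, whose far edge runs (258,97)–(365,96). I check the centre with that edge.

Run:
```python
from h import *
s=dict(np.load("w8.npz")); a=cast(s,[(258,97),(365.5,96.5)],.010); print(a.round(4)); m=a.mean(0)[:2]; print(m-.08*np.array([.034,1]))
```

```text
[[0.5468 0.2617 0.01  ]
 [0.6185 0.2595 0.01  ]]
[0.57992914 0.18058004]
```

>>> {"name": "step_arm", "arguments": {"steps": [[0,0,0.05,0],[0,0,0.07,0],[0,0,0.07,0],[0,0,0.05,0],[0,0,0.03,0]]}}

```text
clock: 26.6
eef_pos: [0.5791, 0.1829, 0.0271]
tcp_rot: [-0.001, 0.719, 0.695, -0.001]
ft_force: [-0.7, 0.4, -0.2]
width: 0.0275
grip_force: 30.0
```

>>> {"name": "step_arm", "arguments": {"steps": [[0,0,0.008,0],[0,0,0,0],[0,0,0,0],[0,0,0,0],[0,0,0,0]]}}

```text
clock: 27.1
eef_pos: [0.5804, 0.1834, 0.0276]
tcp_rot: [0.0, 0.719, 0.695, 0.0]
ft_force: [-0.7, 0.3, 0.1]
width: 0.0278
grip_force: 30.0
```

```bash
python3 go.py .5800 .182 .019 1.537
```

```text
clk 27.1 pos [0.5804 0.1834 0.0276] phi 1.536 w 0.0278 gf 30.0 q1,q7 [ 0.03 -0.82]
shift [-0.005 -0.001  0.035] turn -0.0004
```

>>> {"name": "step_arm", "arguments": {"steps": [[-0.007,0,0.01,0],[0,0,0.01,0],[0,0,0.01,0],[0,0,0.004,0],[0,0,0,0]]}}

```text
clock: 27.6
eef_pos: [0.5801, 0.1812, 0.0198]
tcp_rot: [0.001, 0.719, 0.695, -0.0]
ft_force: [-1.9, -2.4, 10.5]
width: 0.0278
grip_force: 30.0
```

>>> {"name": "step_arm", "arguments": {"steps": [[0,0,0.002,0],[0,0,0,0],[0,0,0,0],[0,0,0,0],[0,0,0,0]]}}

```text
clock: 28.1
eef_pos: [0.5801, 0.1812, 0.0198]
tcp_rot: [0.001, 0.719, 0.695, -0.0]
ft_force: [-3.7, -3.5, 13.8]
width: 0.0275
grip_force: 30.0
```

>>> {"name": "step_arm", "arguments": {"steps": [[0,0,0,0],[0,0,0,0],[0,0,0,0],[0,0,0,0],[0,0,0,0]], "grip": -1}}

```text
clock: 28.6
eef_pos: [0.5798, 0.1816, 0.0178]
tcp_rot: [-0.0, 0.719, 0.695, -0.0]
ft_force: [-0.8, 0.2, -0.5]
width: 0.0597
grip_force: 0.0
```

>>> {"name": "step_arm", "arguments": {"steps": [[0,0,0,0],[0,0,-0.06,0],[0,0,-0.16,0],[0,0,-0.18,0],[0,0,-0.18,0]]}}

```text
clock: 29.1
eef_pos: [0.5796, 0.1817, 0.1655]
tcp_rot: [-0.0, 0.719, 0.695, 0.0]
ft_force: [1.8, 0.2, 0.5]
width: 0.0866
grip_force: 0.0
```

>>> {"name": "step_arm", "arguments": {"steps": [[0,0,-0.05,0],[0,0,0,0],[0,0,0,0],[0,0,0,0],[0,0,0,0]]}}

```text
clock: 29.6
eef_pos: [0.579, 0.181, 0.1737]
tcp_rot: [-0.001, 0.719, 0.695, -0.001]
ft_force: [1.8, 0.3, -0.9]
width: 0.0867
grip_force: 0.0
```

```bash
python3 go.py .3727 .224 .18 1.536
python3 - <<'E'
from h import *
from rig import cams
s=cams.snapshot("wrist"); P=world(s); cv2.imwrite("pics/w9.png",s["frame"])
H=cv2.cvtColor(s["frame"],cv2.COLOR_BGR2HSV)
p=P[cv2.inRange(H,(30,90,60),(55,255,255))>0]; g=p[(p[:,2]>.03)&(p[:,2]<.06)]; print(len(g),np.percentile(g[:,2],95),*rect(g[:,:2]))
p=P[cv2.inRange(H,(0,0,150),(180,40,255))>0]; g=p[(p[:,2]<.014)&(p[:,2]>.002)&(abs(p[:,0]-.58)<.06)&(abs(p[:,1]-.18)<.1)]; print(len(g),*rect(g[:,:2]))
E
```

```text
clk 29.6 pos [0.579  0.181  0.1737] phi 1.536 w 0.0867 gf 0.0 q1,q7 [ 0.11 -0.7 ]
shift [ 0.143 -0.831 -0.025] turn 0.0
2608 0.04782391065724656 [0.5801 0.1811] [0.1251 0.0284] -0.034
10099 [0.5796 0.179 ] [0.1643 0.0742] -0.033
```

>>> {"name": "step_arm", "arguments": {"steps": [[0.02,-0.12,-0.02,0],[0.02,-0.12,-0.02,0],[0.02,-0.12,-0.02,0],[0.02,-0.12,0,0],[0.02,-0.12,0,0]]}}

```text
clock: 30.15
eef_pos: [0.4294, 0.2119, 0.19]
tcp_rot: [-0.0, 0.719, 0.695, -0.0]
ft_force: [-0.0, 0.1, -0.1]
width: 0.0868
grip_force: 0.0
```

>>> {"name": "step_arm", "arguments": {"steps": [[0.02,-0.12,0,0],[0.02,-0.11,0,0],[0,0,0,0],[0,0,0,0],[0,0,0,0]]}}

```text
clock: 30.65
eef_pos: [0.3746, 0.2235, 0.1904]
tcp_rot: [-0.0, 0.72, 0.694, 0.0]
ft_force: [0.8, 0.9, -0.4]
width: 0.0875
grip_force: 0.0
```

```bash
python3 go.py .3727 .2945 .042 1.536
python3 - <<'E'
from h import *
from rig import cams
s=cams.snapshot("wrist"); P=world(s); cv2.imwrite("pics/w10.png",s["frame"])
p=P.reshape(-1,3); p=p[(abs(p[:,0]-.373)<.04)&(abs(p[:,1]-.295)<.04)&(p[:,2]>.03)]
for z0,z1 in ((.095,.106),(.05,.07)):
    g=p[(p[:,2]>z0)&(p[:,2]<z1)]; c,r=cv2.minEnclosingCircle(np.float32(g[:,:2])); print(len(g),np.round(c,4),round(r,4),g.max(0).round(4))
E
```

```text
clk 30.65 pos [0.3746 0.2235 0.1904] phi 1.535 w 0.0875 gf 0.0 q1,q7 [ 0.09 -0.84]
shift [ 0.283 -0.018  0.594] turn -0.0004
672 [0.3727 0.2962] 0.0098 [0.3823 0.3059 0.1032]
2 [0.3808 0.3083] 0.0072 [0.3867 0.3122 0.0532]
```

View pics/w10.png

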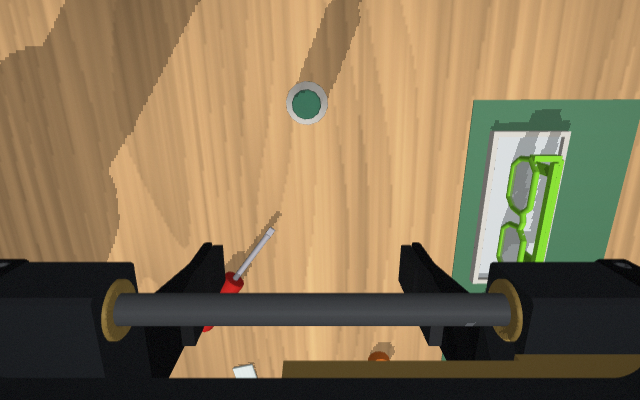

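The bottle's cap is at (306,103), i.e. (0.373, 0.296), and the lime glasses stand in the white tray. Go for the bottle.

>>> {"name": "step_arm", "arguments": {"steps": [[0.07,-0.005,0,0],[0.08,-0.005,0,0],[0.08,-0.005,0,0],[0.06,-0.003,0,0],[0,0,0.08,0]]}}

```text
clock: 31.2
eef_pos: [0.3738, 0.3002, 0.1722]
tcp_rot: [-0.001, 0.719, 0.695, 0.003]
ft_force: [0.5, -0.0, -0.2]
width: 0.0871
grip_force: 0.0
```

>>> {"name": "step_arm", "arguments": {"steps": [[0,0,0.1,0],[0,0,0.1,0],[0,0,0.1,0],[0,0,0.08,0],[0,0,0.06,0]]}}

```text
clock: 31.7
eef_pos: [0.3722, 0.2959, 0.0587]
tcp_rot: [-0.0, 0.72, 0.694, -0.001]
ft_force: [-0.0, -0.2, -0.3]
width: 0.0872
grip_force: 0.0
```

>>> {"name": "step_arm", "arguments": {"steps": [[0,0,0.04,0],[0,0,0.03,0],[0,0,0,0],[0,0,0,0],[0,0,0,0]]}}

```text
clock: 32.2
eef_pos: [0.3723, 0.2968, 0.0437]
tcp_rot: [0.0, 0.719, 0.695, 0.001]
ft_force: [0.0, -0.6, 1.2]
width: 0.0869
grip_force: 0.0
```

```bash
python3 go.py .3727 .296 .042 1.536
```

```text
clk 32.2 pos [0.3723 0.2968 0.0437] phi 1.536 w 0.0869 gf 0.0 q1,q7 [-0.22 -1.26]
shift [-0.003  0.002  0.007] turn -0.0
```

>>> {"name": "step_arm", "arguments": {"steps": [[-0.003,0.002,0.006,0],[0,0,0,0],[0,0,0,0],[0,0,0,0],[0,0,0,0]], "grip": 1}}

```text
clock: 32.7
eef_pos: [0.3723, 0.2956, 0.0416]
tcp_rot: [0.0, 0.719, 0.695, 0.0]
ft_force: [-0.3, -0.2, -0.1]
width: 0.0549
grip_force: 0.0
```

>>> {"name": "step_arm", "arguments": {"steps": [[0,0,0,0],[0,0,0,0],[0,0,0,0],[0,0,-0.03,0],[0,0,-0.08,0]]}}

```text
clock: 33.2
eef_pos: [0.3712, 0.2946, 0.0684]
tcp_rot: [-0.0, 0.719, 0.695, -0.002]
ft_force: [0.5, -0.4, -0.4]
width: 0.0312
grip_force: 30.0
```

>>> {"name": "step_arm", "arguments": {"steps": [[0,0,-0.12,0],[0,0,-0.12,0],[0,0,-0.12,0],[0,0,-0.1,0],[0,0,-0.05,0]]}}

```text
clock: 33.7
eef_pos: [0.3728, 0.2964, 0.199]
tcp_rot: [0.0, 0.719, 0.695, 0.002]
ft_force: [0.3, 0.1, -0.8]
width: 0.0313
grip_force: 30.0
```

```bash
python3 go.py .639 -.2085 .19 1.536
```

```text
clk 33.7 pos [0.3728 0.2964 0.199 ] phi 1.536 w 0.0313 gf 30.0 q1,q7 [-0.05 -1.02]
shift [-1.981  1.134  0.036] turn -0.0
```

>>> {"name": "step_arm", "arguments": {"steps": [[-0.06,0.034,0,0],[-0.12,0.069,0,0],[-0.12,0.069,0,0],[-0.12,0.069,0,0],[-0.12,0.069,0,0]]}}

```text
clock: 34.2
eef_pos: [0.445, 0.1565, 0.1962]
tcp_rot: [-0.0, 0.719, 0.695, -0.0]
ft_force: [0.2, -0.0, -1.1]
width: 0.031
grip_force: 30.0
```

>>> {"name": "step_arm", "arguments": {"steps": [[-0.12,0.069,0,0],[-0.12,0.069,0,0],[-0.12,0.069,0,0],[-0.12,0.069,0,0],[-0.12,0.069,0,0]]}}

```text
clock: 34.7
eef_pos: [0.5259, 0.0036, 0.196]
tcp_rot: [-0.0, 0.719, 0.695, -0.0]
ft_force: [0.3, 1.5, -1.1]
width: 0.031
grip_force: 30.0
```

>>> {"name": "step_arm", "arguments": {"steps": [[-0.12,0.069,0,0],[-0.12,0.069,0,0],[-0.12,0.069,0,0],[-0.12,0.069,0,0],[-0.12,0.069,0,0]]}}

```text
clock: 35.2
eef_pos: [0.6069, -0.1491, 0.1958]
tcp_rot: [-0.001, 0.719, 0.695, -0.0]
ft_force: [0.8, 0.1, 0.4]
width: 0.0313
grip_force: 30.0
```

>>> {"name": "step_arm", "arguments": {"steps": [[-0.12,0.069,0,0],[-0.08,0.045,0,0],[-0.04,0.02,0,0],[0,0,0,0],[0,0,0,0]]}}

```text
clock: 35.7
eef_pos: [0.6378, -0.2072, 0.1962]
tcp_rot: [-0.001, 0.719, 0.695, 0.0]
ft_force: [0.3, 0.3, -0.2]
width: 0.031
grip_force: 30.0
```

```bash
python3 go.py .639 -.2085 .045 1.536
python3 - <<'E'
from rig import cams
import cv2,numpy as np
s=cams.snapshot("wrist"); cv2.imwrite("pics/w11.png",s["frame"]); np.savez("w11.npz",**s)
E
```

```text
clk 35.7 pos [ 0.6378 -0.2072  0.1962] phi 1.538 w 0.031 gf 30.0 q1,q7 [ 0.63 -0.02]
shift [-0.005  0.005  0.605] turn 0.0005
```

View pics/w11.png

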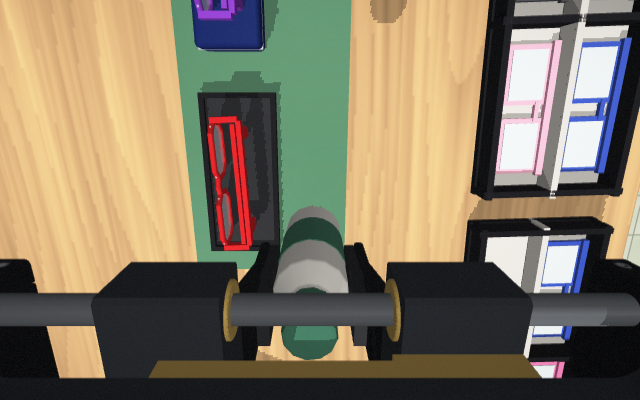

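The black tray with the red glasses is fully visible, corners about (198,94), (276,93), (280,248), (212,250). The bottle hangs upright to its right at (313,265). I locate the tray.

Run:
```python
from h import *
s=dict(np.load("w11.npz")); P=world(s)
a=cast(s,[(198,94),(276,93),(280,248),(212,250)],.010); print(a.round(4)); print(rect(a[:,:2]))
m=(s["frame"].max(2)<70); m[:85]=m[258:]=0; m[:,:190]=m[:,285:]=0
g=P[m]; g=g[(g[:,2]>.003)&(g[:,2]<.014)]; print(len(g),*rect(g[:,:2]))
```

```text
[[ 0.534  -0.1251  0.01  ]
 [ 0.6065 -0.1265  0.01  ]
 [ 0.6011 -0.2829  0.01  ]
 [ 0.5291 -0.2829  0.01  ]]
(array([ 0.5678, -0.2047]), array([0.1587, 0.0725]), np.float64(-0.031))
7674 [ 0.5669 -0.2042] [0.1596 0.0724] -0.032
```

>>> {"name": "step_arm", "arguments": {"steps": [[0,0.007,0.06,0],[0,0,0.1,0],[0,0,0.1,0],[0,0,0.1,0],[0,0,0.1,0]]}}

```text
clock: 36.25
eef_pos: [0.6395, -0.2077, 0.0798]
tcp_rot: [-0.0, 0.719, 0.695, -0.0]
ft_force: [-0.2, 0.3, -1.3]
width: 0.0312
grip_force: 30.0
```

>>> {"name": "step_arm", "arguments": {"steps": [[0,0,0.06,0],[0,0,0.03,0],[0,0,0.02,0],[0,0,0,0],[0,0,0,0]]}}

```text
clock: 36.75
eef_pos: [0.6409, -0.2091, 0.0551]
tcp_rot: [0.001, 0.719, 0.695, 0.0]
ft_force: [-0.9, 0.5, -0.7]
width: 0.031
grip_force: 30.0
```

```bash
python3 go.py .6397 -.2068 .0416 1.536
```

```text
clk 36.75 pos [ 0.6409 -0.2091  0.0551] phi 1.536 w 0.031 gf 30.0 q1,q7 [ 0.59 -0.1 ]
shift [ 0.009 -0.005  0.054] turn -0.0
```

>>> {"name": "step_arm", "arguments": {"steps": [[0.008,-0.005,0.02,0],[0,0,0.015,0],[0,0,0.01,0],[0,0,0,0],[0,0,0,0]]}}

```text
clock: 37.25
eef_pos: [0.6389, -0.2071, 0.0428]
tcp_rot: [0.0, 0.719, 0.695, -0.0]
ft_force: [0.7, 0.5, -0.1]
width: 0.0312
grip_force: 30.0
```

>>> {"name": "step_arm", "arguments": {"steps": [[0,0,0.005,0],[0,0,0.004,0],[0,0,0,0],[0,0,0,0],[0,0,0,0]]}}

```text
clock: 37.75
eef_pos: [0.6393, -0.2071, 0.0415]
tcp_rot: [0.0, 0.719, 0.695, 0.0]
ft_force: [-1.4, 1.0, 5.9]
width: 0.0311
grip_force: 30.0
```

```bash
python3 go.py .6397 -.2068 .0416 1.536
```

```text
clk 37.75 pos [ 0.6393 -0.2071  0.0415] phi 1.536 w 0.0311 gf 30.0 q1,q7 [ 0.58 -0.11]
shift [ 0.001  0.002 -0.   ] turn -0.0001
```

>>> {"name": "step_arm", "arguments": {"steps": [[0,0,0,0],[0,0,0,0],[0,0,0,0],[0,0,0,0],[0,0,0,0]], "grip": -0.2}}

```text
clock: 38.25
eef_pos: [0.6389, -0.207, 0.0403]
tcp_rot: [-0.0, 0.719, 0.695, -0.0]
ft_force: [0.4, 0.4, 0.5]
width: 0.0518
grip_force: 0.0
```

>>> {"name": "step_arm", "arguments": {"steps": [[0,0,-0.03,0],[0,0,-0.08,0],[0,0,-0.12,0],[0,0,-0.16,0],[0,0,-0.16,0]]}}

```text
clock: 38.75
eef_pos: [0.6386, -0.2068, 0.1797]
tcp_rot: [-0.0, 0.719, 0.695, -0.0]
ft_force: [1.2, -0.4, 0.8]
width: 0.052
grip_force: 0.0
```

>>> {"name": "step_arm", "arguments": {"steps": [[0,0,-0.1,0],[-0.16,-0.05,0,0],[-0.16,-0.05,0,0],[-0.16,-0.05,0,0],[-0.16,-0.05,0,0]]}}

```text
clock: 39.25
eef_pos: [0.5828, -0.3666, 0.204]
tcp_rot: [0.001, 0.719, 0.695, 0.0]
ft_force: [0.5, -0.5, -1.0]
width: 0.052
grip_force: 0.0
```

>>> {"name": "step_arm", "arguments": {"steps": [[-0.16,-0.05,0,0],[-0.16,-0.05,0,0],[0,0,0,0],[0,0,0,0],[0,0,0,0]]}}

```text
clock: 39.75
eef_pos: [0.5565, -0.4425, 0.2035]
tcp_rot: [0.0, 0.719, 0.695, 0.001]
ft_force: [-0.0, 0.7, 0.6]
width: 0.0523
grip_force: 0.0
```

Run:
```python
from h import *
from rig import cams
s=cams.snapshot("top"); P=world(s); cv2.imwrite("pics/t9.png",s["frame"])
H=cv2.cvtColor(s["frame"],cv2.COLOR_BGR2HSV)
q=P.reshape(-1,3)
g=q[(abs(q[:,0]-.64)<.04)&(abs(q[:,1]+.207)<.05)&(q[:,2]>.092)&(q[:,2]<.12)]; print('bottle',len(g),g[:,:2].mean(0),g[:,2].max())
for n,lo,hi,c in (('purple',(125,70,40),(150,255,255),(.574,-.01)),('lime',(33,90,60),(55,255,255),(.58,.18)),('red',(0,170,90),(6,255,255),(.563,-.206)),('turq',(88,90,80),(105,255,255),(.7,.0152))):
    p=P[cv2.inRange(H,lo,hi)>0]; g=p[(p[:,2]>.012)&(p[:,2]<.09)&(np.hypot(*(p[:,:2]-c).T)<.1)]; print(n,len(g),np.percentile(g[:,2],95).round(3),*rect(g[:,:2]))
```

```text
bottle 58 [ 0.63770871 -0.20529537] 0.10269329412100081
purple 655 0.074 [ 0.5791 -0.0103] [0.1346 0.0439] -0.026
lime 303 0.047 [0.5792 0.1811] [0.1248 0.0295] -0.035
red 185 0.046 [ 0.5626 -0.2065] [0.1254 0.0295] 0.004
turq 210 0.041 [0.7002 0.0146] [0.1207 0.03  ] 0.025
```

View pics/t9.png

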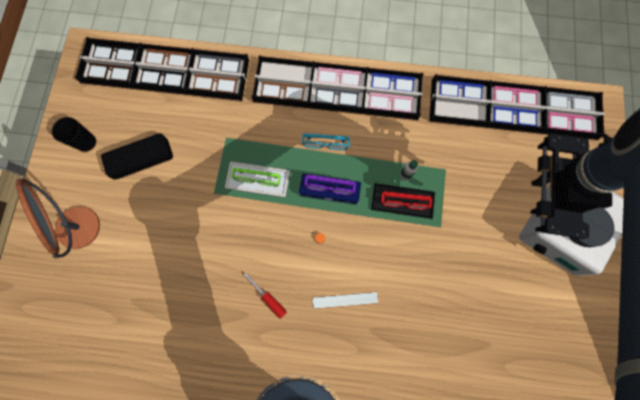

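Everything is in place: the lime glasses are in the white tray (257,178), purple on the case (331,187), red in the black tray (404,201) and the bottle behind it (410,169). The turquoise glasses are unmoved at (326,142).

```bash
python3 -c "
from rig import bot
print(bot.job_done())"
```

```text
the job is handed in; nothing more can be done
None
```

The job is handed in at about 40 s of the 115 s allowed: my last measurements put the case, purple glasses, lime glasses and bottle within the limits, with red and turquoise moved by no more than about 1 mm; no verdict came back.

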